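Load the lamp-battery charger in bay order

TASK

The lamp-battery charger on the workshop bench already has a pack in bay 1; fill the next bays in order: first the short pack from the stock box into bay 2, then the tall pack from the bench into bay 3, each lowered in rather than dropped, upright and fully down, with its brass contact side against the tower. When both are in, start them by pressing bay 2's key down and letting it up, then bay 3's, and press no other key. Leave the pack in bay 1, the bottle, the jar and the spanner where they are.

Things in the scene. Friction and masses are not known exactly. Their poses are not given: they have to be found in the camera images.
- short_pack: The short pack: grey lamp battery pack standing upright, 78 mm tall, 56 mm deep (x), 24 mm thick (y), about 180 g. Seen from above, its contact end (+x) is square with black trim and the other (-x) fully round. Origin: middle of its foot. Starts in a slot of the stock box, x roughly along the slot: only its narrow ends (56 mm apart) can be gripped there.
- short_pack_contact (a point): foot of the short pack's contact side (two brass strips): 28 mm from its origin along its +x, at the height of the foot.
- tall_pack: The tall pack: grey lamp battery pack standing upright, 106 mm tall, 56 mm deep (x), 24 mm thick (y), about 260 g. Seen from above, its contact end (+x) is square with black trim and the other (-x) fully round. Origin: middle of its foot. Starts free on the bench between stock box and charger.
- tall_pack_contact (a point): foot of the tall pack's contact side (two brass strips): 28 mm from its origin along its +x, at the height of the foot.
- charging_pack: a pack like the short one, already charging in bay 1. Leave it be.
- stock_box: fixed open plywood box, 148 (x) x 142 (y) x 82 mm high; three slots 136 mm long (x), 40 mm wide, centred at y = +45, 0, -45 mm; floor 6 mm, partitions 5 mm thick. All walls are 82 mm high: the short pack's top stands 2 mm above them. Pack, oil bottle and grease jar have a slot each, in any order. Origin: centre of its underside.
- oil_bottle: small oil bottle, 29 mm across, 75 mm tall, in a slot of the stock box. Leave it be.
- grease_jar: small grease jar, 33 mm across, 48 mm tall, in a slot of the stock box. Leave it be.
- spanner: steel spanner, 150 mm long, lying flat on the bench beyond the work, x above 0.68 m. Leave it be.
- charger: fixed black four-bay charger, 170 deep (x), 268 mm wide (y), front (-x) to the robot: a deck 24 mm high with a key per bay, behind it four pockets 64 mm apart, bay 1 leftmost for the robot (+y), marked by 1 to 4 white dots; behind each (+x) a contact tower, 98 mm high, leaving no room for a finger: packs go in held by their broad sides. Origin: centre of its underside.
- bay1 (a point): middle of the floor of bay 1's pocket; axes as the charger's (x towards the tower). The pocket is 60 (x) x 28 mm (y), flared over its top 8 mm to 68 x 36 mm at the mouth; rim 40 mm, floor 15 mm above the bench.
- bay2 (a point): middle of the floor of bay 2's pocket; axes as the charger's (x towards the tower). The pocket is 60 (x) x 28 mm (y), flared over its top 8 mm to 68 x 36 mm at the mouth; rim 40 mm, floor 15 mm above the bench.
- bay3 (a point): middle of the floor of bay 3's pocket; axes as the charger's (x towards the tower). The pocket is 60 (x) x 28 mm (y), flared over its top 8 mm to 68 x 36 mm at the mouth; rim 40 mm, floor 15 mm above the bench.
- bay4 (a point): middle of the floor of bay 4's pocket; axes as the charger's (x towards the tower). The pocket is 60 (x) x 28 mm (y), flared over its top 8 mm to 68 x 36 mm at the mouth; rim 40 mm, floor 15 mm above the bench.
- bay2_contact (a point): foot of the contact tower of bay 2, 30 mm behind the middle of the pocket, at the height of its floor; a seated pack's contact foot stands within 3 mm of it.
- bay3_contact (a point): foot of the contact tower of bay 3, 30 mm behind the middle of the pocket, at the height of its floor; a seated pack's contact foot stands within 3 mm of it.
- key1 (a joint): travel of bay 1's spring key in m: 0 released, 0.006 fully down; counts as pressed beyond 0.004. About 1.5 N moves it, 5 N holds it fully down; it springs back.
- key2 (a joint): travel of bay 2's spring key in m: 0 released, 0.006 fully down; counts as pressed beyond 0.004. About 1.5 N moves it, 5 N holds it fully down; it springs back.
- key3 (a joint): travel of bay 3's spring key in m: 0 released, 0.006 fully down; counts as pressed beyond 0.004. About 1.5 N moves it, 5 N holds it fully down; it springs back.
- key4 (a joint): travel of bay 4's spring key in m: 0 released, 0.006 fully down; counts as pressed beyond 0.004. About 1.5 N moves it, 5 N holds it fully down; it springs back.
- key1_top (a point): middle of the top of bay 1's key (white cap 22 mm across, in a grey collar 38 mm across that it overtops by 10 mm when up), 40 mm above the bench when released; 86 mm in front of the middle of bay 1.
- key2_top (a point): middle of the top of bay 2's key (white cap 22 mm across, in a grey collar 38 mm across that it overtops by 10 mm when up), 40 mm above the bench when released; 86 mm in front of the middle of bay 2.
- key3_top (a point): middle of the top of bay 3's key (white cap 22 mm across, in a grey collar 38 mm across that it overtops by 10 mm when up), 40 mm above the bench when released; 86 mm in front of the middle of bay 3.
- key4_top (a point): middle of the top of bay 4's key (white cap 22 mm across, in a grey collar 38 mm across that it overtops by 10 mm when up), 40 mm above the bench when released; 86 mm in front of the middle of bay 4.
Things that resemble listed ones, but are neither listed nor needed, are in the scene too. What is shaped like the tall_pack but purple or red is not meant.

How it is judged (in metres and radians):
On the way, in this order (a step that is already met when the one before it is completed fails the run):
1. the short pack stands fully down in bay 2, contact side to the tower, and is let go (horizontal distance between short_pack_contact and bay2_contact below 0.01 m and z of short_pack in the frame of bay2 between -0.004 and 0.004 m and angle between short_pack's own z axis and vertical below 0.08 rad and contact force between the fingers and short_pack below 0.2 N), for 0.2 s.
2. then the tall pack stands fully down in bay 3, contact side to the tower, and is let go (horizontal distance between tall_pack_contact and bay3_contact below 0.01 m and z of tall_pack in the frame of bay3 between -0.004 and 0.004 m and angle between tall_pack's own z axis and vertical below 0.08 rad and contact force between the fingers and tall_pack below 0.2 N), for 0.2 s.
3. then bay 2's key is pressed down (value of joint key2 above 0.004 m), for 0.04 s.
4. bay 2's key has come up again (value of joint key2 below 0.0015 m), for 0.04 s.
5. then bay 3's key is pressed down (value of joint key3 above 0.004 m), for 0.04 s.
At the end, for the whole second after the job is handed in: The short pack stands in bay 2 and the tall pack in bay 3, each with its foot within 4 mm of the pocket floor, upright within 0.08 rad, the foot of its contact side within 10 mm of the foot of the tower, at rest; all keys are up (horizontal distance between short_pack_contact and bay2_contact below 0.01 m and z of short_pack in the frame of bay2 between -0.004 and 0.004 m and angle between each of short_pack, tall_pack's own z axis and vertical below 0.08 rad and horizontal distance between tall_pack_contact and bay3_contact below 0.01 m and z of tall_pack in the frame of bay3 between -0.004 and 0.004 m and linear speed of each of short_pack, tall_pack below 0.02 m/s and value of joint each of key1, key2, key3, key4 below 0.0015 m); the robot touches nothing.
It fails at once if a pack is dropped or knocked over (falls free at more than 0.45 m/s, a drop of about 10 mm) ((linear speed of short_pack above 0.45 m/s and contact force between the fingers and short_pack below 0.1 N) or (linear speed of tall_pack above 0.45 m/s and contact force between the fingers and tall_pack below 0.1 N)).
It fails at once if a bay is started before both packs are in (bay 2's or bay 3's key pressed beyond 4 mm) (value of joint any of key2, key3 above 0.004 m and not ((horizontal distance between short_pack_contact and bay2_contact below 0.01 m and z of short_pack in the frame of bay2 between -0.004 and 0.004 m and angle between short_pack's own z axis and vertical below 0.08 rad) and (horizontal distance between tall_pack_contact and bay3_contact below 0.01 m and z of tall_pack in the frame of bay3 between -0.004 and 0.004 m and angle between tall_pack's own z axis and vertical below 0.08 rad))).
It fails at once if bay 1's or bay 4's key is pressed beyond 4 mm (value of joint any of key1, key4 above 0.004 m).
It fails at once if the keys of bays 2 and 3 are pressed together (value of joint each of key2, key3 above 0.004 m).
It fails at once if the pack in bay 1 is shifted by more than 12 mm or tipped, or the bottle, the jar or the spanner is shifted by more than 30 mm (distance of charging_pack from where it was at the start of the episode above 0.012 m or angle between charging_pack's own z axis and vertical above 0.2 rad or distance of any of oil_bottle, grease_jar, spanner from where it was at the start of the episode above 0.03 m).
It also fails if it takes over 72 s, if anything falls off the work surface, if the arm or the gripper's body presses on something with over 40 N, if the wrist force passes 120 N, or if a joint passes its speed limit or range.

ROBOT

A 7-joint arm with a two-finger parallel gripper is mounted at the origin on the work surface. World frame = base frame: x ahead of the robot, y to its left, z up, the work surface at z = 0. Lengths are in m, angles in degrees, forces in N, time in s.
With the tool pointing down it reaches from about 0.425 to 0.875 m from the base axis. Payload 4.7 kg.
Tool frame: the origin (TCP) lies between the finger pads; the fingertips stand 11 mm ahead of it and the grasp point (between the pads) lies 8 mm behind it (env.tcp_to_tips is the distance from the TCP to the fingertips, in m); z points along the fingers, y is the line along which they close (so a half turn about z gives the same grasp; the last joint's range is limited). The gripper opens to 87 mm and grips with 3 to 60 N. Pads are 19 mm wide; open, the fingers measure 117 mm over their backs; the gripper's body (75 mm by 190 mm) begins 51 mm behind the grasp point.
Start: joints at [68.875, 18.392, -4.016, 83.108, 1.295, 78.541, -3.26], TCP at [0.243, -0.603, 0.234] pointing down, gripper open.
Joint ranges: [-163.93, 163.93], [-17.29, 119.83], [-79.2, 71.16], [3.27, 140.29], [-89.18, 269.18], [5.43, 117.66], [-154.24, 154.24]. Speed limits (degrees/s): [147.25, 147.25, 180, 180, 180, 180, 180].

INTERFACE

Orientations are given as [roll, pitch, yaw] about the fixed x, y, z axes, in that order (R = Rz(yaw) Ry(pitch) Rx(roll)).
In Python, from cell import env, viewer gives the robot as it stands.
- The arm moves only by the tool step_arm, never from a script. Its arguments are lists of equal length, an entry for each row: "delta_pos": the shift along the tool's x, y, z in units of 0.2 m (1.0 is 0.2 m), a list of three; "rot": the turn, a rotation vector about the tool's x, y, z in units of 1.5 rad (1.0 is 1.5 rad), a list of three; "gripper": the gripper command: -1 is shut, 1 is fully open, values between are in proportion. A call has 1 to 20 rows; each row is the pose to reach, as a shift and turn from the pose commanded when the call began, along the tool's axes at that moment; what a row does not reach only later rows make up. A row lasts 1/8 s, in which the tool goes at most 62.5 mm and 10.7 degrees, less where a joint would pass 70% of its speed; a pose out of reach is approached as far as the arm can. A call with a number of a shift or a turn outside -1 to 1 is refused whole. A call with a gripper value outside its range is refused whole. The fingers move at their own pace and stop on an object; "squeeze" is the grip in N (left out, the last holds). Time passes only in rows, so rows that repeat a pose let the fingers close. It gives the time, the measured TCP pose, the force, the opening and the grip force at its end, in the units of the state.
- env.get_obs(): the state, without advancing time (a new reading comes with each control period).
- viewer.read_camera(name): name is "scene" or "top" or "wrist"; returns a dict with "img" (420x560x3 uint8, red, green, blue), "fx", "fy", "cx", "cy" (pixels), "pose" (4x4, takes a point from camera to world coordinates). Camera axes: x right, y down, z forward; pixel columns grow to the right and rows downward; lengths in m; the calibration is good to about 2 mm. A picture is of the moment at which its call begins. There is no depth.
- env.sign_off(): hands the job in; it is judged then, once.
The state is a dict: "time_s": time; "qpos": joint angles; "joint_velocities": joint speeds; "effort": joint torques, N m; "tool_pos": TCP position; "tool_rot": TCP orientation; "force": force on the tool from outside, world axes, zero at the start; "wrist_torque": the same for the moment, N m; "grip_width": finger opening in m; "grasp_force": force on a finger pad.
Only numpy, scipy, OpenCV 4.12 (cv2) and the standard library are available. Lean on these libraries where they do the work, as an engineer would, in place of code of your own. Each camera call takes 0.05 s, during which the arm holds its last target. There are 200 camera calls.

## Working session

There is one attempt and no reset: what is moved stays moved. The work goes in short steps, Python scripts to look and compute and a tool call to move; the robot and the scene stay as the last step left them, time stands still between calls to the robot, and variables do not carry over. Pictures are saved under pics/ and viewed, at most 10 in all, crops included, and the job is handed in when it is done.

Besides the shell and the picture viewer there is one more tool, called after "Call:" as name(argument=value, ...), one argument or row to a line, values as JSON. step_arm: Moves the arm, as the interface text tells. Shifts and turns lie within -1 to 1; 1 stands for 0.2 m of shift or 1.5 rad of turn. Its arguments: {"type":"object","properties":{"delta_pos":{"type":"array"},"rot":{"type":"array"},"gripper":{"type":"array"},"squeeze":{"type":"number"}},"required":["delta_pos","rot","gripper"]}

```bash
mkdir -p pics; cat > h.py <<'E'
import numpy as np, cv2
from cell import env, viewer
from scipy.spatial.transform import Rotation as R
def cam(n):
    d=viewer.read_camera(n); d['img']=np.ascontiguousarray(d['img']); return d
def ray(d,u,v):
    T=np.array(d['pose']); r=T[:3,:3]@np.array([(u-d['cx'])/d['fx'],(v-d['cy'])/d['fy'],1.]); return T[:3,3],r
def onz(d,u,v,z):
    o,r=ray(d,u,v); return o+r*(z-o[2])/r[2]
def proj(d,p):
    T=np.array(d['pose']); q=T[:3,:3].T@(np.array(p)-T[:3,3]); return np.array([d['fx']*q[0]/q[2]+d['cx'],d['fy']*q[1]/q[2]+d['cy']])
def save(d,name): cv2.imwrite('pics/'+name,d['img'][:,:,::-1])
E
python3 - <<'E'
from h import *
ds=[cam(n) for n in("top","scene")]
for d in ds: print(np.round(d['pose'],3).tolist(),d['fx'],d['cx'],d['cy'])
import pickle; pickle.dump(ds,open('first.pkl','wb'))
cv2.imwrite('pics/a.png',cv2.resize(ds[0]['img'],(800,600),interpolation=2)[:,:,::-1]); save(ds[1],'b.png')
o=env.get_obs(); print(o['tool_pos'],o['tool_rot'],o['grip_width'],env.tcp_to_tips)
E
```

```text
[[0.02, -0.997, 0.07, 0.502], [-1.0, -0.019, 0.014, 0.008], [-0.012, -0.071, -0.997, 1.043], [0.0, 0.0, 0.0, 1.0]] 466.42334970301164 277.9813382172318 212.00784945099917
[[-0.238, 0.731, -0.639, 1.099], [0.971, 0.172, -0.165, 0.15], [-0.011, -0.66, -0.751, 0.65], [0.0, 0.0, 0.0, 1.0]] 394.4826324463053 280.9758625655028 213.1990408052932
[ 0.24260184 -0.60254124  0.23258399] [-1.79904228e+02  5.01585811e-03  2.19384023e+01] 0.08675083122054725 0.011
```

View pics/a.png

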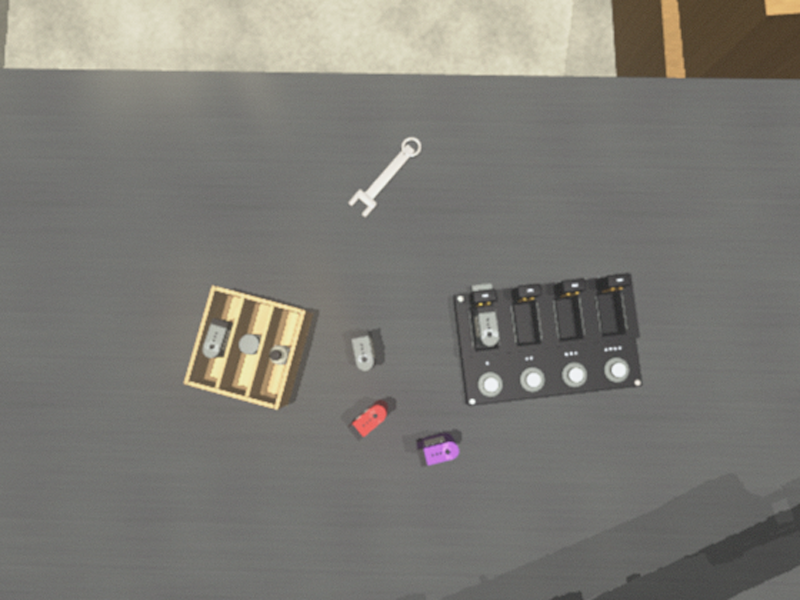

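View pics/b.png

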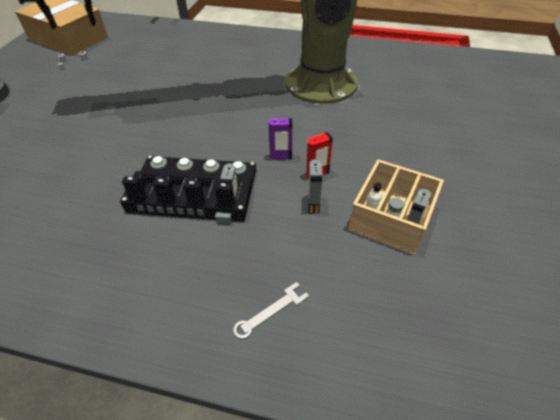

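Top view (800×600): the box is at (245,347), with the short pack at (215,340), the jar at (248,344) and the bottle at (278,353). The candidates for the tall pack are the grey one at (362,350), red (370,420) and purple (440,450). The grey one fits, since red and purple are excluded. The charger's keys are at (490,384), (532,379), (574,375) and (618,369). I'll measure these and confirm in an enlarged crop.

```bash
python3 - <<'E'
from h import *
import pickle
d=pickle.load(open('first.pkl','rb'))[0]; im=d['img']
cv2.imwrite('pics/c.png',cv2.resize(im[190:335,120:285],None,fx=4.1,fy=4.1,interpolation=cv2.INTER_CUBIC)[:,:,::-1])
hsv=cv2.cvtColor(im,cv2.COLOR_RGB2HSV)
# keys
m=cv2.inRange(hsv,(0,0,215),(180,40,255))
n,l,s,c=cv2.connectedComponentsWithStats(m)
K=[]
for i in range(1,n):
    if 320<c[i][0]<450 and 245<c[i][1]<285 and s[i][4]>30:
        K.append(onz(d,*c[i],.04)[:2]); print('key',c[i].round(1),s[i][4],K[-1].round(4))
K=np.array(sorted(K,key=lambda k:-k[1])); 
if len(K)==4:
    print(np.linalg.norm(np.diff(K,axis=0),axis=1))
    v=K[0]-K[3]; yaw=np.arctan2(-v[0],v[1]); print('yaw charger',np.degrees(yaw)); 
    ex=np.array([np.cos(yaw),np.sin(yaw)]); 
    for k in K: print('bay',(k+.086*ex).round(4))
# box
m=cv2.inRange(hsv,(10,60,90),(30,255,255)); m[:150]=0; m[330:]=0
cs,_=cv2.findContours(m,0,2); b=max(cs,key=cv2.contourArea)
P=np.array([onz(d,*p[0],.082)[:2] for p in b],np.float32); r=cv2.minAreaRect(P); print('box',r)
# grey packs
m=cv2.inRange(hsv,(0,0,100),(180,40,200))
for nm,(x0,x1,y0,y1),z in(('short',(135,165,215,260),.084),('tall',(240,268,225,265),.106),('ch',(325,355,215,250),.093)):
    mm=np.zeros_like(m); mm[y0:y1,x0:x1]=m[y0:y1,x0:x1]
    cs,_=cv2.findContours(mm,0,2); b=max(cs,key=cv2.contourArea)
    P=np.array([onz(d,*p[0],z)[:2] for p in b],np.float32); r=cv2.minAreaRect(P); print(nm,r,cv2.boundingRect(b))
E
```

```text
key [433.  258.6] 76 [ 0.4797 -0.3105]
key [403.  262.1] 72 [ 0.4709 -0.2469]
key [373.3 265.5] 76 [ 0.4624 -0.1837]
key [343.5 269. ] 75 [ 0.4537 -0.1203]
[0.06402722 0.06376615 0.06422212]
yaw charger 7.777128929114457
bay [ 0.5389 -0.1086]
bay [ 0.5476 -0.1721]
bay [ 0.5561 -0.2353]
bay [ 0.5649 -0.2989]
box ((0.5015841126441956, 0.23529595136642456), (0.15522752702236176, 0.149940624833107), 76.10260009765625)
short ((0.5112176537513733, 0.2826871871948242), (0.030760563910007477, 0.052428461611270905), 72.43169403076172) (142, 225, 19, 26)
tall ((0.5021634697914124, 0.06883911788463593), (0.07812429964542389, 0.05435284599661827), 1.2235819101333618) (240, 225, 28, 40)
ch ((0.5349676012992859, -0.10709667205810547), (0.049948230385780334, 0.03254236280918121), 7.777491092681885) (332, 217, 19, 26)
```

View pics/c.png

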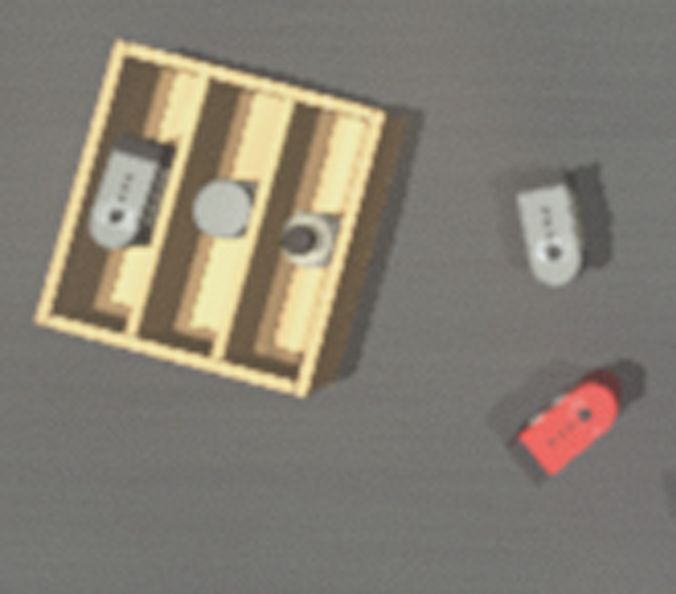

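The crop confirms the grey pack at (548,235) is the tall one, with its contact end upward (+x). It also shows the short pack in the leftmost slot at (128,195), contact end up. The jar and bottle are in the other two slots. Charger key spacing measures 64 mm as it should. Setting out.

```bash
cat >> h.py <<'E'
def plan(p,yaw):
    """units from the measured pose to tool-down pose p,yaw"""
    o=env.get_obs(); A=R.from_euler('xyz',o['tool_rot'],degrees=True); B=R.from_euler('xyz',[180,0,yaw],degrees=True)
    d=A.inv().apply(np.array(p)-o['tool_pos'])/.2; r=(A.inv()*B).as_rotvec()/1.5
    print('d',d.round(3).tolist(),'r',r.round(3).tolist(),'t',round(o['time_s'],2))
E
python3 - <<'E'
from h import *
plan([.42,-.45,.28],40)
plan([.48,-.25,.28],60)
E
```

```text
d [1.108, -0.376, -0.237] r [-0.001, -0.0, -0.21] t 0.1
d [1.76, -1.192, -0.235] r [-0.001, -0.0, -0.443] t 0.1
```

Call:
step_arm(
  delta_pos=[
    [1, -0.4, -0.25],
    [1, -0.4, -0.25],
    [1, -0.4, -0.25],
    [1, -0.4, -0.25],
    [1, -0.4, -0.25],
  ],
  rot=[
    [0, 0, -0.4],
    [0, 0, -0.4],
    [0, 0, -0.4],
    [0, 0, -0.4],
    [0, 0, -0.4],
  ],
  gripper=[1, 1, 1, 1, 1],
)

```text
time_s: 0.72
tool_pos: [0.4009, -0.452, 0.2841]
tool_rot: [179.9, -0.0, 56.5]
force: [-0.6, 0.3, 0.2]
grip_width: 0.0872
grasp_force: 0.0
```

```bash
python3 - <<'E'
from h import *
plan([.49,-.26,.28],74)
E
```

```text
d [1.047, -0.158, 0.021] r [0.001, -0.0, -0.203] t 0.72
```

Call:
step_arm(
  delta_pos=[
    [1, -0.15, 0],
    [1, -0.15, 0],
    [1, -0.15, 0],
    [1, -0.15, 0],
    [1, -0.15, 0],
  ],
  rot=[
    [0, 0, -0.2],
    [0, 0, -0.2],
    [0, 0, -0.2],
    [0, 0, -0.2],
    [0, 0, -0.2],
  ],
  gripper=[1, 1, 1, 1, 1],
)

```text
time_s: 1.35
tool_pos: [0.4836, -0.2723, 0.2831]
tool_rot: [-179.9, 0.1, 73.4]
force: [0.0, -0.3, -0.1]
grip_width: 0.0869
grasp_force: 0.0
```

Call:
step_arm(
  delta_pos=[
    [1, 0, 0],
    [1, 0, 0],
    [1, 0, 0],
    [1, 0, 0],
    [1, 0, 0],
  ],
  rot=[
    [0, 0, 0],
    [0, 0, 0],
    [0, 0, 0],
    [0, 0, 0],
    [0, 0, 0],
  ],
  gripper=[1, 1, 1, 1, 1],
)

```text
time_s: 1.98
tool_pos: [0.541, -0.0818, 0.2831]
tool_rot: [-180.0, 0.1, 73.3]
force: [-0.5, -0.7, 0.4]
grip_width: 0.0872
grasp_force: 0.0
```

```bash
python3 - <<'E'
from h import *
plan([.51,.2,.26],74)
E
```

```text
d [1.306, -0.552, 0.114] r [-0.0, 0.001, -0.008] t 1.98
```

Call:
step_arm(
  delta_pos=[
    [1, -0.5, 0],
    [1, -0.5, 0],
    [1, -0.5, 0],
    [1, -0.5, 0],
    [1, -0.5, 0],
  ],
  rot=[
    [0, 0, 0],
    [0, 0, 0],
    [0, 0, 0],
    [0, 0, 0],
    [0, 0, 0],
  ],
  gripper=[1, 1, 1, 1, 1],
)

```text
time_s: 2.6
tool_pos: [0.5022, 0.1406, 0.2836]
tool_rot: [180.0, 0.0, 73.5]
force: [-0.2, -1.3, -1.1]
grip_width: 0.0867
grasp_force: 0.0
```

Call:
step_arm(
  delta_pos=[
    [0.6, 0, 0],
    [0.6, 0, 0],
    [0.6, 0, 0],
    [0.6, 0, 0],
    [0.6, 0, 0],
  ],
  rot=[
    [0, 0, 0],
    [0, 0, 0],
    [0, 0, 0],
    [0, 0, 0],
    [0, 0, 0],
  ],
  gripper=[1, 1, 1, 1, 1],
)

```text
time_s: 3.22
tool_pos: [0.5375, 0.2524, 0.2834]
tool_rot: [179.9, 0.1, 73.2]
force: [-0.1, -0.7, -0.3]
grip_width: 0.0872
grasp_force: 0.0
```

```bash
python3 - <<'E'
from h import *
import pickle
d=cam('wrist'); pickle.dump(d,open('w1.pkl','wb')); save(d,'d.png'); print(np.round(d['pose'],3).tolist(),d['fx'])
E
```

```text
[[0.957, -0.277, -0.083, 0.56], [-0.289, -0.917, -0.274, 0.329], [0.0, 0.286, -0.958, 0.435], [0.0, 0.0, 0.0, 1.0]] 325.1890171502517
```

View pics/d.png

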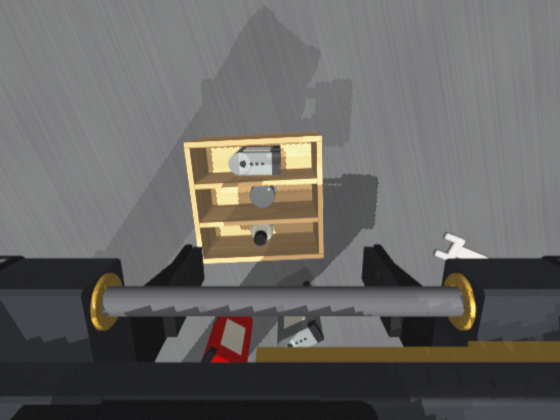

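Wrist view: the short pack is in the box's far slot, from about (229,162) at its round end to (281,161) at its square end. The box rim corners are at (186,143), (322,136), (323,257) and (203,262).

```bash
python3 - <<'E'
from h import *
import pickle
d=pickle.load(open('w1.pkl','rb')); im=d['img']
for c in [(186,143),(322,136),(323,257),(203,262)]: print('corner',onz(d,*c,.082)[:2].round(4))
hsv=cv2.cvtColor(im,cv2.COLOR_RGB2HSV); x0,x1,y0,y1=222,290,142,182
sub=hsv[y0:y1,x0:x1]; m=((sub[:,:,1]<45)).astype(np.uint8)*255
m=cv2.morphologyEx(m,cv2.MORPH_OPEN,np.ones((3,3),np.uint8))
cs,_=cv2.findContours(m,0,2); b=max(cs,key=cv2.contourArea)+[x0,y0]
print(cv2.boundingRect(b))
P=np.array([onz(d,*p[0],.084)[:2] for p in b],np.float32); print(cv2.minAreaRect(P))
cv2.imwrite('pics/e.png',cv2.resize(im[y0-10:y1+10,x0-10:x1+10],None,fx=8,fy=8,interpolation=cv2.INTER_CUBIC)[:,:,::-1])
E
```

```text
corner [0.4526 0.3289]
corner [0.5935 0.2939]
corner [0.5587 0.158 ]
corner [0.4203 0.1931]
(228, 146, 52, 29)
((0.5160008668899536, 0.2909027338027954), (0.03012923337519169, 0.055227916687726974), 73.17625427246094)
```

View pics/e.png

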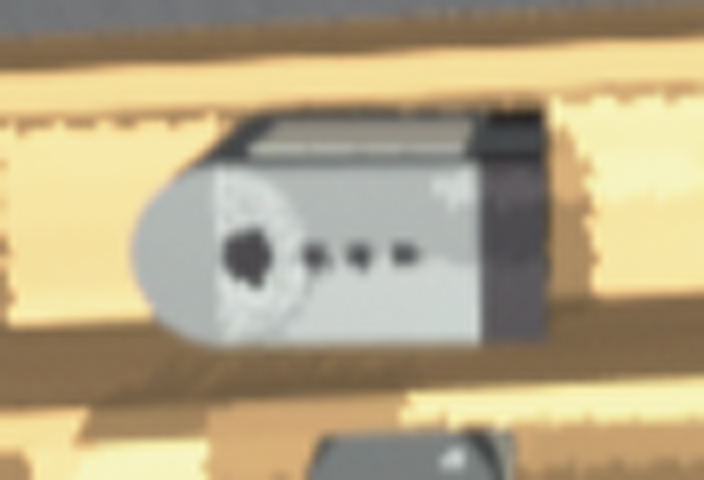

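The crop shows the short pack's top with its round end at wrist pixel (228.5,163.9) and the middle of its trim end at (280.2,163.5).

```bash
python3 - <<'E'
from h import *
import pickle
d=pickle.load(open('w1.pkl','rb'))
a=onz(d,228.5,163.9,.084);b=onz(d,280.2,163.5,.084); v=b-a
print(a,b,np.linalg.norm(v),(a+b)/2,yaw:=np.degrees(np.arctan2(v[1],v[0])))
m=(a+b)/2
plan([m[0],m[1],.16],yaw+90)
E
```

```text
[0.48892656 0.29488423 0.084     ] [0.54258618 0.27911171 0.084     ] 0.05592966680430205 [0.51575637 0.28699797 0.084     ] -16.37998079942822
d [0.133, -0.153, 0.618] r [0.001, 0.001, -0.004] t 3.27
```

Call:
step_arm(
  delta_pos=[
    [0.13, -0.15, 0],
    [0.13, -0.15, 0.3],
    [0.13, -0.15, 0.62],
    [0.13, -0.15, 0.62],
    [0.13, -0.15, 0.62],
    [0.13, -0.15, 0.62],
  ],
  rot=[
    [0, 0, 0],
    [0, 0, 0],
    [0, 0, 0],
    [0, 0, 0],
    [0, 0, 0],
    [0, 0, 0],
  ],
  gripper=[1, 1, 1, 1, 1, 1],
)

```text
time_s: 4.03
tool_pos: [0.5166, 0.2903, 0.1628]
tool_rot: [179.8, -0.2, 73.5]
force: [0.0, -0.8, 0.1]
grip_width: 0.0866
grasp_force: 0.0
```

```bash
python3 - <<'E'
from h import *
d=cam('wrist'); save(d,'f.png'); plan([.5157,.287,.039],73.6)
for z in(.084,): print(proj(d,[.489,.295,z]),proj(d,[.5426,.279,z]))
E
```

```text
d [-0.018, -0.001, 0.617] r [0.002, -0.002, -0.001] t 4.08
[245.66545693 228.42219913] [319.93759232 228.41361296]
```

View pics/f.png

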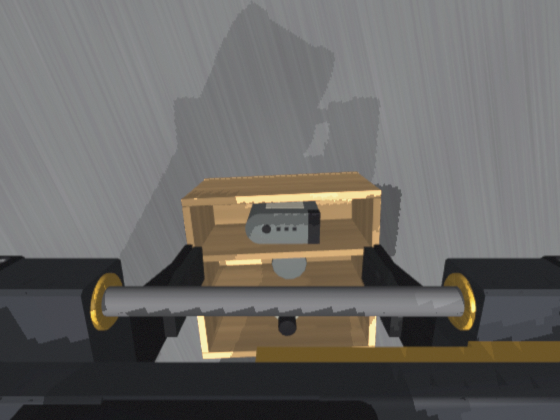

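The pack's top spans (246..319, about 229), matching the prediction of (245.7..319.9, 228.4). Descend and grip.

Call:
step_arm(
  delta_pos=[
    [-0.02, 0, 0.15],
    [-0.02, 0, 0.3],
    [-0.02, 0, 0.45],
    [-0.02, 0, 0.6],
    [-0.02, 0, 0.62],
    [-0.02, 0, 0.62],
    [-0.02, 0, 0.62],
    [-0.02, 0, 0.62],
    [-0.02, 0, 0.62],
    [-0.02, 0, 0.62],
    [-0.02, 0, 0.62],
    [-0.02, 0, 0.62],
  ],
  rot=[
    [0, 0, 0],
    [0, 0, 0],
    [0, 0, 0],
    [0, 0, 0],
    [0, 0, 0],
    [0, 0, 0],
    [0, 0, 0],
    [0, 0, 0],
    [0, 0, 0],
    [0, 0, 0],
    [0, 0, 0],
    [0, 0, 0],
  ],
  gripper=[1, 1, 1, 1, 1, 1, -1, -1, -1, -1, -1, -1],
  squeeze=20,
)

```text
time_s: 5.58
tool_pos: [0.514, 0.2855, 0.0358]
tool_rot: [180.0, -0.0, 73.5]
force: [1.6, -0.5, 2.1]
grip_width: 0.0558
grasp_force: 20.0
```

Call:
step_arm(
  delta_pos=[
    [0, 0, -0.15],
    [0, 0, -0.35],
    [0, 0, -0.6],
    [0, 0, -0.65],
    [0, 0, -0.65],
  ],
  rot=[
    [0, 0, 0],
    [0, 0, 0],
    [0, 0, 0],
    [0, 0, 0],
    [0, 0, 0],
  ],
  gripper=[-1, -1, -1, -1, -1],
)

```text
time_s: 6.2
tool_pos: [0.5135, 0.2854, 0.1651]
tool_rot: [180.0, 0.0, 73.5]
force: [-0.0, -0.7, -2.9]
grip_width: 0.0556
grasp_force: 20.0
```

```bash
python3 - <<'E'
from h import *
print(env.get_obs()['grip_width'],env.get_obs()['tool_pos']);plan([.6,-.01,.16],90);plan([.56,.13,.16],80)
E
```

```text
0.055603804508118825 [0.5134558  0.28535928 0.16509545]
d [-1.293, 0.834, 0.026] r [-0.0, 0.0, -0.192] t 6.2
d [-0.679, 0.444, 0.026] r [-0.0, 0.0, -0.076] t 6.2
```

Call:
step_arm(
  delta_pos=[
    [-0.2, 0.13, 0],
    [-0.45, 0.3, 0],
    [-0.65, 0.42, 0],
    [-0.8, 0.55, 0],
    [-0.8, 0.55, 0],
    [-0.8, 0.55, 0],
  ],
  rot=[
    [0, 0, -0.05],
    [0, 0, -0.1],
    [0, 0, -0.15],
    [0, 0, -0.19],
    [0, 0, -0.19],
    [0, 0, -0.19],
  ],
  gripper=[-1, -1, -1, -1, -1, -1],
)

```text
time_s: 6.95
tool_pos: [0.5723, 0.1014, 0.1636]
tool_rot: [-179.8, -0.0, 89.8]
force: [0.3, 1.3, -2.1]
grip_width: 0.0558
grasp_force: 20.0
```

```bash
python3 - <<'E'
from h import *
plan([.6,-.01,.05],90)
E
```

```text
d [-0.557, 0.142, 0.567] r [-0.002, -0.001, -0.002] t 6.95
```

Call:
step_arm(
  delta_pos=[
    [-0.2, 0.05, 0],
    [-0.4, 0.1, 0],
    [-0.56, 0.14, 0.1],
    [-0.56, 0.14, 0.3],
    [-0.56, 0.14, 0.5],
    [-0.56, 0.14, 0.58],
    [-0.56, 0.14, 0.58],
    [-0.56, 0.14, 0.58],
  ],
  rot=[
    [0, 0, 0],
    [0, 0, 0],
    [0, 0, 0],
    [0, 0, 0],
    [0, 0, 0],
    [0, 0, 0],
    [0, 0, 0],
    [0, 0, 0],
  ],
  gripper=[-1, -1, -1, -1, -1, -1, -1, -1],
)

```text
time_s: 7.95
tool_pos: [0.6026, -0.0104, 0.0512]
tool_rot: [179.8, 0.0, 89.9]
force: [0.5, -0.8, -1.1]
grip_width: 0.0556
grasp_force: 20.0
```

Call:
step_arm(
  delta_pos=[
    [0, 0, 0.03],
    [0, 0, 0.06],
    [0, 0, 0.08],
    [0, 0, 0.08],
    [0, 0, 0.08],
    [0, 0, 0.08],
  ],
  rot=[
    [0, 0, 0],
    [0, 0, 0],
    [0, 0, 0],
    [0, 0, 0],
    [0, 0, 0],
    [0, 0, 0],
  ],
  gripper=[-1, -1, -1, -1, -1, -1],
)

```text
time_s: 8.7
tool_pos: [0.6015, -0.0111, 0.0337]
tool_rot: [180.0, 0.0, 89.8]
force: [-0.0, 0.4, -1.9]
grip_width: 0.0557
grasp_force: 20.0
```

Call:
step_arm(
  delta_pos=[
    [0, 0, 0.01],
    [0, 0, 0.02],
    [0, 0, 0.02],
    [0, 0, 0.02],
  ],
  rot=[
    [0, 0, 0],
    [0, 0, 0],
    [0, 0, 0],
    [0, 0, 0],
  ],
  gripper=[-1, -1, -1, -1],
)

```text
time_s: 9.2
tool_pos: [0.6015, -0.0112, 0.0298]
tool_rot: [180.0, 0.0, 89.8]
force: [-0.8, -0.2, 0.7]
grip_width: 0.0556
grasp_force: 20.0
```

Call:
step_arm(
  delta_pos=[
    [0, 0, 0],
    [0, 0, 0],
    [0, 0, 0],
    [0, 0, 0],
    [0, 0, -0.1],
    [0, 0, -0.3],
    [0, 0, -0.45],
    [0, 0, -0.5],
    [0, 0, -0.5],
    [0, 0, -0.5],
  ],
  rot=[
    [0, 0, 0],
    [0, 0, 0],
    [0, 0, 0],
    [0, 0, 0],
    [0, 0, 0],
    [0, 0, 0],
    [0, 0, 0],
    [0, 0, 0],
    [0, 0, 0],
    [0, 0, 0],
  ],
  gripper=[0.5, 0.7, 0.8, 0.8, 0.8, 0.8, 0.8, 0.8, 0.8, 0.8],
)

```text
time_s: 10.45
tool_pos: [0.6005, -0.0114, 0.1283]
tool_rot: [-179.9, 0.0, 89.8]
force: [-0.3, 0.2, 0.2]
grip_width: 0.0787
grasp_force: 0.0
```

```bash
python3 - <<'E'
from h import *
d=cam('wrist'); e=cam('top')
a=cv2.resize(d['img'],None,fx=.7,fy=.7); b=cv2.resize(e['img'][170:310,200:390],None,fx=2.1,fy=2.1,interpolation=2)
h=max(a.shape[0],b.shape[0]); c=np.zeros((h,a.shape[1]+b.shape[1],3),np.uint8); c[:a.shape[0],:a.shape[1]]=a; c[:b.shape[0],a.shape[1]:]=b
cv2.imwrite('pics/g.png',c[:,:,::-1]); print(c.shape,[proj(d,[.6015+s,-.0112,.078]).round(1)*.7 for s in(-.028,.028)]); plan([.6015,-.0112,.13],0)
E
```

```text
(294, 791, 3) [array([169.54, 166.39]), array([228.41, 166.32])]
d [0.0, 0.005, -0.009] r [-0.001, 0.001, 1.045] t 10.55
```

View pics/g.png

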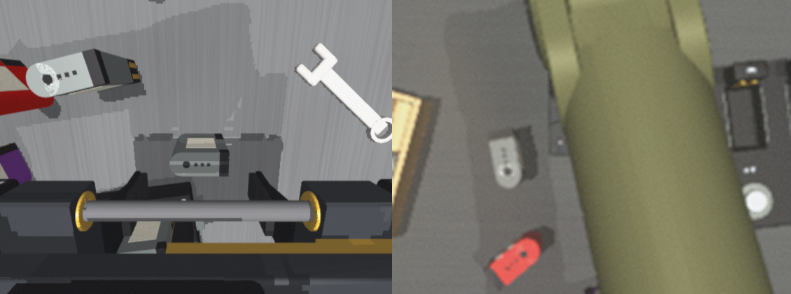

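The pack stands where expected (wrist 169..229, 166 at 0.7 scale), upright with its contact end at +x. Now I'll regrip it by the broad sides.

Call:
step_arm(
  delta_pos=[
    [0, 0, 0],
    [0, 0, 0],
    [0, 0, 0],
    [0, 0, 0],
    [0, 0, 0],
    [0, 0, 0],
    [0, 0, 0],
    [0, 0, 0],
    [0, 0, 0],
    [0, 0, 0],
    [0, 0, 0],
  ],
  rot=[
    [0, 0, 1],
    [0, 0, 1],
    [0, 0, 1],
    [0, 0, 1],
    [0, 0, 1],
    [0, 0, 1],
    [0, 0, 1],
    [0, 0, 1],
    [0, 0, 1],
    [0, 0, 1],
    [0, 0, 1],
  ],
  gripper=[0.5, 0.5, 0.5, 0.5, 0.5, 0.5, 0.5, 0.5, 0.5, 0.5, 0.5],
)

```text
time_s: 11.92
tool_pos: [0.6012, -0.0111, 0.1293]
tool_rot: [-180.0, 0.0, 4.0]
force: [0.8, 0.5, 0.2]
grip_width: 0.0656
grasp_force: 0.0
```

```bash
python3 - <<'E'
from h import *
plan([.6015,-.0112,.047],0)
E
```

```text
d [0.001, 0.001, 0.411] r [-0.0, 0.0, 0.046] t 11.93
```

Call:
step_arm(
  delta_pos=[
    [0, 0, 0.1],
    [0, 0, 0.2],
    [0, 0, 0.3],
    [0, 0, 0.4],
    [0, 0, 0.41],
    [0, 0, 0.41],
    [0, 0, 0.41],
    [0, 0, 0.41],
    [0, 0, 0.41],
    [0, 0, 0.41],
    [0, 0, 0.41],
    [0, 0, 0.41],
  ],
  rot=[
    [0, 0, 0.046],
    [0, 0, 0.046],
    [0, 0, 0.046],
    [0, 0, 0.046],
    [0, 0, 0.046],
    [0, 0, 0.046],
    [0, 0, 0.046],
    [0, 0, 0.046],
    [0, 0, 0.046],
    [0, 0, 0.046],
    [0, 0, 0.046],
    [0, 0, 0.046],
  ],
  gripper=[0.5, 0.5, 0.5, 0.5, 0.5, 0.5, -1, -1, -1, -1, -1, -1],
  squeeze=20,
)

```text
time_s: 13.42
tool_pos: [0.6014, -0.0111, 0.0476]
tool_rot: [180.0, -0.0, -0.1]
force: [0.5, 0.0, 0.2]
grip_width: 0.0238
grasp_force: 20.0
```

Call:
step_arm(
  delta_pos=[
    [0, 0, -0.15],
    [0, 0, -0.35],
    [0, 0, -0.55],
    [0, 0, -0.6],
    [0, 0, -0.6],
  ],
  rot=[
    [0, 0, 0],
    [0, 0, 0],
    [0, 0, 0],
    [0, 0, 0],
    [0, 0, 0],
  ],
  gripper=[-1, -1, -1, -1, -1],
)

```text
time_s: 14.05
tool_pos: [0.6012, -0.0113, 0.1671]
tool_rot: [180.0, 0.0, -0.1]
force: [-0.8, 0.5, -2.1]
grip_width: 0.024
grasp_force: 20.0
```

```bash
python3 - <<'E'
from h import *
plan([.5476,-.1721,.165],7.8)
E
```

```text
d [-0.267, 0.804, 0.011] r [0.0, 0.0, -0.092] t 14.05
```

Call:
step_arm(
  delta_pos=[
    [-0.06, 0.2, 0],
    [-0.13, 0.4, 0],
    [-0.2, 0.6, 0],
    [-0.26, 0.78, 0],
    [-0.27, 0.8, 0],
    [-0.27, 0.8, 0],
    [-0.27, 0.8, 0],
    [-0.27, 0.8, 0],
  ],
  rot=[
    [0, 0, -0.03],
    [0, 0, -0.05],
    [0, 0, -0.08],
    [0, 0, -0.092],
    [0, 0, -0.092],
    [0, 0, -0.092],
    [0, 0, -0.092],
    [0, 0, -0.092],
  ],
  gripper=[-1, -1, -1, -1, -1, -1, -1, -1],
)

```text
time_s: 15.05
tool_pos: [0.5475, -0.1696, 0.1673]
tool_rot: [-180.0, 0.0, 8.0]
force: [0.2, -1.1, -2.1]
grip_width: 0.0238
grasp_force: 20.0
```

```bash
python3 - <<'E'
from h import *
d=cam('wrist'); save(d,'i.png'); plan([.5476,-.1721,.165],7.8)
c=np.array([.5476,-.1721]);ex=np.array([np.cos(.1357),np.sin(.1357)]);ey=np.array([-ex[1],ex[0]])
for i in range(4):
  b=c+ey*.064*(1-i)
  print(i+1,[proj(d,[*(b+ex*x+ey*y),z]).round(0).tolist() for x,y,z in((.034,.018,.04),(.034,-.018,.04),(-.034,.018,.04),(-.034,-.018,.04),(-.086,0,.04),(.03,0,.098))])
print('foot',[proj(d,[*(c+ex*x),.119]).round(0).tolist() for x in(-.028,.028)])
E
```

```text
d [-0.001, 0.011, 0.012] r [-0.0, -0.0, 0.002] t 15.1
1 [[192.0, 167.0], [234.0, 167.0], [198.0, 240.0], [237.0, 241.0], [220.0, 290.0], [196.0, 186.0]]
2 [[266.0, 167.0], [308.0, 167.0], [267.0, 241.0], [306.0, 241.0], [286.0, 291.0], [288.0, 186.0]]
3 [[341.0, 167.0], [382.0, 168.0], [337.0, 241.0], [376.0, 241.0], [352.0, 291.0], [380.0, 187.0]]
4 [[415.0, 168.0], [456.0, 168.0], [406.0, 241.0], [445.0, 241.0], [419.0, 291.0], [472.0, 187.0]]
foot [[288.0, 276.0], [289.0, 197.0]]
```

View pics/i.png

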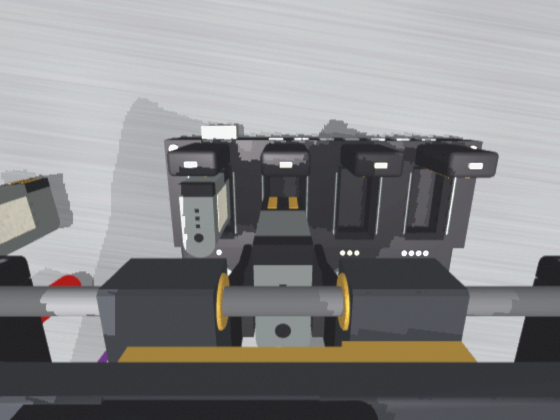

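The view shows bay 2's tower centred at (286,164), the held pack's brass strips at (272,203) and (293,203), and the bay 3 and bay 4 dots at (349,253) and (415,253). These agree with the prediction to about 2 px. Lower in.

Call:
step_arm(
  delta_pos=[
    [0, 0.012, 0],
    [0, 0.012, 0.1],
    [0, 0.012, 0.2],
    [0, 0.012, 0.3],
    [0, 0.012, 0.35],
    [0, 0.012, 0.36],
    [0, 0.012, 0.36],
    [0, 0.012, 0.36],
  ],
  rot=[
    [0, 0, 0],
    [0, 0, 0],
    [0, 0, 0],
    [0, 0, 0],
    [0, 0, 0],
    [0, 0, 0],
    [0, 0, 0],
    [0, 0, 0],
  ],
  gripper=[-1, -1, -1, -1, -1, -1, -1, -1],
)

```text
time_s: 16.1
tool_pos: [0.5481, -0.1736, 0.0964]
tool_rot: [180.0, -0.1, 7.8]
force: [0.4, -0.0, -1.1]
grip_width: 0.0238
grasp_force: 20.0
```

```bash
python3 - <<'E'
from h import *
plan([.5476,-.1721,.0626],7.8)
E
```

```text
d [-0.002, -0.008, 0.169] r [0.001, -0.001, 0.0] t 16.1
```

Call:
step_arm(
  delta_pos=[
    [0, -0.007, 0],
    [0, -0.007, 0.03],
    [0, -0.007, 0.05],
    [0, -0.007, 0.07],
    [0, -0.007, 0.09],
    [0, -0.007, 0.11],
    [0, -0.007, 0.13],
    [0, -0.007, 0.15],
    [0, -0.007, 0.15],
    [0, -0.007, 0.15],
  ],
  rot=[
    [0, 0, 0],
    [0, 0, 0],
    [0, 0, 0],
    [0, 0, 0],
    [0, 0, 0],
    [0, 0, 0],
    [0, 0, 0],
    [0, 0, 0],
    [0, 0, 0],
    [0, 0, 0],
  ],
  gripper=[-1, -1, -1, -1, -1, -1, -1, -1, -1, -1],
)

```text
time_s: 17.35
tool_pos: [0.5475, -0.172, 0.0655]
tool_rot: [-180.0, -0.0, 7.8]
force: [0.9, 0.9, -2.1]
grip_width: 0.0241
grasp_force: 20.0
```

Inside the pocket without contact, with 3 mm left.

Call:
step_arm(
  delta_pos=[
    [0, 0, 0.01],
    [0, 0, 0.02],
    [0, 0, 0.02],
    [0, 0, 0.02],
  ],
  rot=[
    [0, 0, 0],
    [0, 0, 0],
    [0, 0, 0],
    [0, 0, 0],
  ],
  gripper=[-1, -1, -1, -1],
)

```text
time_s: 17.85
tool_pos: [0.5477, -0.1722, 0.0626]
tool_rot: [180.0, -0.0, 7.8]
force: [-0.3, 1.0, 5.9]
grip_width: 0.024
grasp_force: 20.0
```

Call:
step_arm(
  delta_pos=[
    [0, 0, -0.005],
    [0, 0, -0.005],
    [0, 0, -0.005],
    [0, 0, -0.005],
    [0, 0, -0.005],
    [0, 0, -0.15],
    [0, 0, -0.4],
    [0, 0, -0.6],
    [0, 0, -0.65],
    [0, 0, -0.65],
  ],
  rot=[
    [0, 0, 0],
    [0, 0, 0],
    [0, 0, 0],
    [0, 0, 0],
    [0, 0, 0],
    [0, 0, 0],
    [0, 0, 0],
    [0, 0, 0],
    [0, 0, 0],
    [0, 0, 0],
  ],
  gripper=[-0.1, -0.1, -0.1, -0.1, -0.1, -0.1, -0.1, -0.1, -0.1, -0.1],
)

```text
time_s: 19.1
tool_pos: [0.5474, -0.1722, 0.1917]
tool_rot: [180.0, -0.0, 7.8]
force: [-0.1, 0.3, -0.2]
grip_width: 0.039
grasp_force: 0.0
```

```bash
python3 - <<'E'
from h import *
import pickle
d=cam('wrist'); pickle.dump(d,open('w2.pkl','wb'))
c=pickle.load(open('first.pkl','rb'))[0]; im=c['img']
hsv=cv2.cvtColor(im,cv2.COLOR_RGB2HSV); g=hsv[222:266,240:272]
m=((g[:,:,2]>125)&(g[:,:,1]<40)).astype(np.uint8)*255
cs,_=cv2.findContours(m,0,2); b=max(cs,key=cv2.contourArea)+[240,222]
P=np.array([onz(c,*p[0],.106)[:2] for p in b],np.float32); print(cv2.minAreaRect(P),cv2.boundingRect(b))
# from crop c (4.1x, origin 120,190): round end (555,286), square end corners (518,190),(568,183)
f=lambda u,v: onz(c,120+u/4.1,190+v/4.1,.106)[:2]
a=f(555,286); q=(f(518,190)+f(568,183))/2; v=q-a; print(a,q,np.linalg.norm(v),(a+q)/2,np.degrees(np.arctan2(v[1],v[0])))
plan([.505,.068,.19],6)
cv2.imwrite('pics/j.png',d['img'][:,:,::-1])
E
```

```text
((0.49611932039260864, 0.06763139367103577), (0.049845073372125626, 0.027153929695487022), 12.6184663772583) (246, 235, 16, 26)
[0.4716649  0.06429827] [0.52004622 0.07130146] 0.04888554305623453 [0.49585556 0.06779987] 8.236351931287473
d [-0.043, -1.217, 0.003] r [-0.0, 0.001, 0.021] t 19.15
```

View pics/j.png

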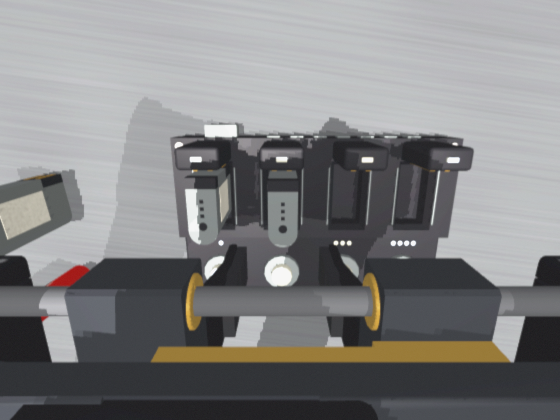

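The short pack is seated in bay 2 at (283,215), level with bay 1's pack. Now the tall pack.

Call:
step_arm(
  delta_pos=[
    [0, -0.3, 0],
    [0, -0.6, 0],
    [0, -0.9, 0],
    [-0.05, -1, 0],
    [-0.05, -1, 0],
    [-0.05, -1, 0],
  ],
  rot=[
    [0, 0, 0],
    [0, 0, 0],
    [0, 0, 0],
    [0, 0, 0],
    [0, 0, 0],
    [0, 0, 0],
  ],
  gripper=[0.6, 0.6, 0.6, 0.6, 0.6, 0.6],
)

```text
time_s: 19.9
tool_pos: [0.5102, 0.0223, 0.1908]
tool_rot: [180.0, 0.1, 7.7]
force: [0.7, 0.4, -0.0]
grip_width: 0.0692
grasp_force: 0.0
```

```bash
python3 - <<'E'
from h import *
plan([.5,.068,.2],8)
E
```

```text
d [-0.02, -0.233, -0.046] r [0.001, 0.001, -0.004] t 19.9
```

Call:
step_arm(
  delta_pos=[
    [-0.02, -0.23, -0.05],
    [-0.02, -0.23, -0.05],
    [-0.02, -0.23, -0.05],
    [-0.02, -0.23, -0.05],
  ],
  rot=[
    [0, 0, 0],
    [0, 0, 0],
    [0, 0, 0],
    [0, 0, 0],
  ],
  gripper=[0.6, 0.6, 0.6, 0.6],
)

```text
time_s: 20.4
tool_pos: [0.5002, 0.0677, 0.2011]
tool_rot: [180.0, 0.0, 7.7]
force: [0.1, -0.2, -0.1]
grip_width: 0.0697
grasp_force: 0.0
```

```bash
python3 - <<'E'
from h import *
import pickle
d=cam('wrist'); pickle.dump(d,open('w3.pkl','wb'))
c=d['img'][140:300,200:380]; cv2.imwrite('pics/k.png',cv2.resize(c,None,fx=3.7,fy=3.7,interpolation=cv2.INTER_CUBIC)[:,:,::-1])
print(env.get_obs()['tool_pos'],proj(d,[.5,.068,.106]))
E
```

```text
[0.50011967 0.06804384 0.20110693] [283.76630139 215.96165966]
```

View pics/k.png

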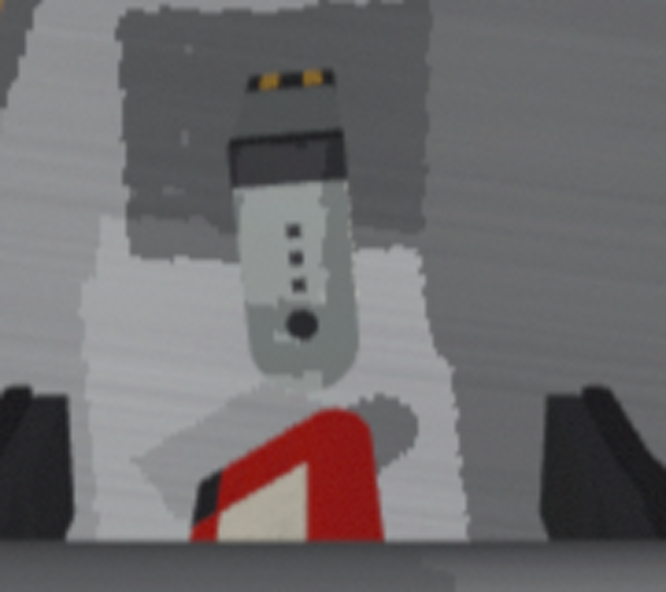

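The crop shows the tall pack's top: its square edge from (230,142) to (343,132), and its round end at about (305,387). The red pack is 20 mm behind it, clear of the fingers.

```bash
python3 - <<'E'
from h import *
import pickle
d=pickle.load(open('w3.pkl','rb'))
f=lambda u,v: onz(d,200+u/3.7,140+v/3.7,.106)[:2]
q=(f(230,142)+f(343,132))/2;a=f(305,387);v=q-a
print(np.linalg.norm(f(230,142)-f(343,132)),np.linalg.norm(v),(a+q)/2,np.degrees(np.arctan2(v[1],v[0])))
s=f(232,185)-f(245,330); t=f(347,180)-f(357,340)
print([np.degrees(np.arctan2(w[1],w[0])) for w in(s,t)])
m=(a+q)/2; plan([*m,.062],13)
E
```

```text
0.02361118293417616 0.056202575809942645 [0.50299002 0.07142232] 11.569758536518911
[np.float64(11.63789423846195), np.float64(11.692463634584783)]
d [0.017, -0.015, 0.696] r [0.0, 0.0, -0.062] t 20.45
```

Call:
step_arm(
  delta_pos=[
    [0.016, -0.01, 0],
    [0.016, -0.01, 0.15],
    [0.016, -0.01, 0.3],
    [0.016, -0.01, 0.45],
    [0.016, -0.01, 0.6],
    [0.016, -0.01, 0.68],
    [0.016, -0.01, 0.68],
    [0.016, -0.01, 0.68],
    [0.016, -0.01, 0.68],
    [0.016, -0.01, 0.68],
    [0.016, -0.01, 0.68],
    [0.016, -0.01, 0.68],
    [0.016, -0.01, 0.68],
    [0.016, -0.01, 0.68],
  ],
  rot=[
    [0, 0, -0.045],
    [0, 0, -0.045],
    [0, 0, -0.045],
    [0, 0, -0.045],
    [0, 0, -0.045],
    [0, 0, -0.045],
    [0, 0, -0.045],
    [0, 0, -0.045],
    [0, 0, -0.045],
    [0, 0, -0.045],
    [0, 0, -0.045],
    [0, 0, -0.045],
    [0, 0, -0.045],
    [0, 0, -0.045],
  ],
  gripper=[0.6, 0.6, 0.6, 0.6, 0.6, 0.6, 0.6, 0.2, -0.2, -0.3, -1, -1, -1, -1],
  squeeze=25,
)

```text
time_s: 22.2
tool_pos: [0.5028, 0.072, 0.0656]
tool_rot: [180.0, 0.0, 11.7]
force: [0.2, -0.5, 0.6]
grip_width: 0.0238
grasp_force: 25.0
```

Call:
step_arm(
  delta_pos=[
    [0, 0, -0.1],
    [0, 0, -0.25],
    [0, 0, -0.45],
    [0, 0, -0.62],
    [0, 0, -0.65],
    [0, 0, -0.65],
  ],
  rot=[
    [0, 0, 0],
    [0, 0, 0],
    [0, 0, 0],
    [0, 0, 0],
    [0, 0, 0],
    [0, 0, 0],
  ],
  gripper=[-1, -1, -1, -1, -1, -1],
)

```text
time_s: 22.95
tool_pos: [0.5021, 0.072, 0.1943]
tool_rot: [-180.0, 0.1, 11.7]
force: [0.0, 0.1, -3.0]
grip_width: 0.0235
grasp_force: 25.0
```

```bash
python3 - <<'E'
from h import *
plan([.54,-.1,.195],9.8);plan([.5561,-.2353,.195],7.8)
E
```

```text
d [0.011, 0.88, -0.003] r [-0.0, 0.001, 0.022] t 22.95
d [-0.047, 1.559, -0.003] r [0.0, 0.001, 0.045] t 22.95
```

Call:
step_arm(
  delta_pos=[
    [0, 0.15, 0],
    [0, 0.4, 0],
    [0, 0.65, 0],
    [0, 0.85, 0],
    [0, 0.9, 0],
    [0, 0.9, 0],
  ],
  rot=[
    [0, 0, 0.045],
    [0, 0, 0.045],
    [0, 0, 0.045],
    [0, 0, 0.045],
    [0, 0, 0.045],
    [0, 0, 0.045],
  ],
  gripper=[-1, -1, -1, -1, -1, -1],
)

```text
time_s: 23.7
tool_pos: [0.5383, -0.105, 0.1938]
tool_rot: [-179.9, 0.2, 7.7]
force: [1.3, 0.5, -3.1]
grip_width: 0.0236
grasp_force: 25.0
```

```bash
python3 - <<'E'
from h import *
plan([.5561,-.2353,.195],7.8)
E
```

```text
d [0.001, 0.657, -0.007] r [-0.001, 0.002, -0.001] t 23.7
```

Call:
step_arm(
  delta_pos=[
    [0, 0.15, 0],
    [0, 0.35, 0],
    [0, 0.55, 0],
    [0, 0.65, 0],
    [0, 0.655, 0],
    [0, 0.655, 0],
    [0, 0.655, 0],
  ],
  rot=[
    [0, 0, 0],
    [0, 0, 0],
    [0, 0, 0],
    [0, 0, 0],
    [0, 0, 0],
    [0, 0, 0],
    [0, 0, 0],
  ],
  gripper=[-1, -1, -1, -1, -1, -1, -1],
)

```text
time_s: 24.58
tool_pos: [0.5575, -0.2316, 0.1957]
tool_rot: [-180.0, -0.0, 8.0]
force: [-0.8, -0.6, -3.1]
grip_width: 0.0241
grasp_force: 25.0
```

```bash
python3 - <<'E'
from h import *
plan([.5561,-.2353,.0806],7.8)
E
```

```text
d [-0.01, 0.018, 0.576] r [-0.0, -0.0, 0.002] t 24.57
```

Call:
step_arm(
  delta_pos=[
    [-0.005, 0.01, 0],
    [-0.005, 0.01, 0.1],
    [-0.005, 0.01, 0.2],
    [-0.005, 0.01, 0.3],
    [-0.005, 0.01, 0.38],
    [-0.005, 0.01, 0.41],
    [-0.005, 0.01, 0.41],
    [-0.005, 0.01, 0.41],
    [-0.005, 0.01, 0.41],
  ],
  rot=[
    [0, 0, 0],
    [0, 0, 0],
    [0, 0, 0],
    [0, 0, 0],
    [0, 0, 0],
    [0, 0, 0],
    [0, 0, 0],
    [0, 0, 0],
    [0, 0, 0],
  ],
  gripper=[-1, -1, -1, -1, -1, -1, -1, -1, -1],
)

```text
time_s: 25.7
tool_pos: [0.557, -0.2362, 0.1144]
tool_rot: [179.9, -0.1, 7.8]
force: [0.3, 0.3, -2.7]
grip_width: 0.024
grasp_force: 25.0
```

```bash
python3 - <<'E'
from h import *
plan([.5561,-.2353,.0806],7.8)
E
```

```text
d [-0.004, -0.005, 0.169] r [0.001, -0.001, 0.0] t 25.7
```

Call:
step_arm(
  delta_pos=[
    [-0.003, -0.005, 0],
    [-0.003, -0.005, 0.03],
    [-0.003, -0.005, 0.05],
    [-0.003, -0.005, 0.07],
    [-0.003, -0.005, 0.09],
    [-0.003, -0.005, 0.11],
    [-0.003, -0.005, 0.13],
    [-0.003, -0.005, 0.15],
    [-0.003, -0.005, 0.15],
    [-0.003, -0.005, 0.15],
  ],
  rot=[
    [0, 0, 0],
    [0, 0, 0],
    [0, 0, 0],
    [0, 0, 0],
    [0, 0, 0],
    [0, 0, 0],
    [0, 0, 0],
    [0, 0, 0],
    [0, 0, 0],
    [0, 0, 0],
  ],
  gripper=[-1, -1, -1, -1, -1, -1, -1, -1, -1, -1],
)

```text
time_s: 26.95
tool_pos: [0.5565, -0.2349, 0.0834]
tool_rot: [180.0, -0.1, 7.9]
force: [4.9, 0.6, -5.7]
grip_width: 0.0241
grasp_force: 25.0
```

Call:
step_arm(
  delta_pos=[
    [0.003, 0, 0.008],
    [0.003, 0, 0.015],
    [0.003, 0, 0.017],
    [0.003, 0, 0.017],
  ],
  rot=[
    [0, 0, 0],
    [0, 0, 0],
    [0, 0, 0],
    [0, 0, 0],
  ],
  gripper=[-1, -1, -1, -1],
)

```text
time_s: 27.45
tool_pos: [0.5567, -0.235, 0.0807]
tool_rot: [180.0, -0.0, 7.8]
force: [3.6, 0.9, 0.7]
grip_width: 0.0239
grasp_force: 25.0
```

Call:
step_arm(
  delta_pos=[
    [0, 0, 0.003],
    [0, 0, 0.003],
    [0, 0, 0.003],
    [0, 0, 0.003],
    [0, 0, 0.003],
    [0, 0, 0.003],
    [0, 0, -0.15],
    [0, 0, -0.35],
    [0, 0, -0.5],
    [0, 0, -0.5],
    [0, 0, -0.5],
  ],
  rot=[
    [0, 0, 0],
    [0, 0, 0],
    [0, 0, 0],
    [0, 0, 0],
    [0, 0, 0],
    [0, 0, 0],
    [0, 0, 0],
    [0, 0, 0],
    [0, 0, 0],
    [0, 0, 0],
    [0, 0, 0],
  ],
  gripper=[-0.1, -0.1, -0.1, -0.1, -0.1, -0.1, -0.1, -0.1, -0.1, -0.1, -0.1],
)

```text
time_s: 28.82
tool_pos: [0.5558, -0.2349, 0.1793]
tool_rot: [-180.0, 0.1, 7.8]
force: [-0.0, -0.2, -0.6]
grip_width: 0.0392
grasp_force: 0.0
```

```bash
python3 - <<'E'
from h import *
import pickle
d=cam('wrist'); save(d,'l.png')
hsv=cv2.cvtColor(d['img'],cv2.COLOR_RGB2HSV)
c=np.array([.5561,-.2353]);ex=np.array([np.cos(.1357),np.sin(.1357)])
for s,z in((-.028,.121),(.028,.121)): print(proj(d,[*(c+s*ex),z]).round(1))
# grey column profile through the pack's middle, and trim/end rows
u=int(proj(d,[*c,.121])[0])
col=hsv[150:290,u-3:u+4,2].mean(1).round().astype(int); print(u,col[::3].tolist())
plan([.4624,-.1837,.18],7.8)
E
```

```text
[285.  268.5]
[285.2 192.1]
285 [90, 142, 128, 242, 238, 65, 55, 49, 97, 99, 99, 99, 99, 64, 49, 55, 56, 55, 64, 140, 141, 141, 140, 100, 129, 135, 98, 137, 121, 100, 139, 130, 70, 64, 92, 139, 139, 139, 139, 140, 180, 231, 247, 247, 247, 244, 88]
d [-0.426, -0.316, -0.005] r [-0.001, 0.001, 0.0] t 28.88
```

The tall pack's end row (268) and trim start (189) match the seated prediction (268.5 / 192). Now the keys, with fingers shut.

Call:
step_arm(
  delta_pos=[
    [-0.15, -0.1, 0],
    [-0.3, -0.22, 0],
    [-0.42, -0.31, 0],
    [-0.426, -0.316, 0],
    [-0.426, -0.316, 0],
    [-0.426, -0.316, 0],
    [-0.426, -0.316, 0],
  ],
  rot=[
    [0, 0, 0],
    [0, 0, 0],
    [0, 0, 0],
    [0, 0, 0],
    [0, 0, 0],
    [0, 0, 0],
    [0, 0, 0],
  ],
  gripper=[-1, -1, -1, -1, -1, -1, -1],
)

```text
time_s: 29.75
tool_pos: [0.4637, -0.1842, 0.1798]
tool_rot: [-180.0, 0.0, 7.8]
force: [0.2, -0.6, -0.7]
grip_width: 0.0006
grasp_force: 0.0
```

```bash
python3 - <<'E'
from h import *
plan([.4624,-.1837,.058],7.8)
E
```

```text
d [-0.006, -0.003, 0.609] r [-0.0, 0.0, 0.0] t 29.75
```

Call:
step_arm(
  delta_pos=[
    [-0.005, 0, 0.15],
    [-0.005, 0, 0.3],
    [-0.005, 0, 0.45],
    [-0.005, 0, 0.55],
    [-0.005, 0, 0.59],
    [-0.005, 0, 0.59],
    [-0.005, 0, 0.59],
    [-0.005, 0, 0.59],
  ],
  rot=[
    [0, 0, 0],
    [0, 0, 0],
    [0, 0, 0],
    [0, 0, 0],
    [0, 0, 0],
    [0, 0, 0],
    [0, 0, 0],
    [0, 0, 0],
  ],
  gripper=[-1, -1, -1, -1, -1, -1, -1, -1],
)

```text
time_s: 30.75
tool_pos: [0.463, -0.1845, 0.063]
tool_rot: [179.9, -0.1, 7.8]
force: [-0.3, -0.8, 0.4]
grip_width: 0.0002
grasp_force: 0.0
```

Call:
step_arm(
  delta_pos=[
    [0, 0, 0.03],
    [0, 0, 0.06],
    [0, 0, 0.075],
    [0, 0, 0.088],
    [0, 0, 0.088],
    [0, 0, 0.088],
  ],
  rot=[
    [0, 0, 0],
    [0, 0, 0],
    [0, 0, 0],
    [0, 0, 0],
    [0, 0, 0],
    [0, 0, 0],
  ],
  gripper=[-1, -1, -1, -1, -1, -1],
)

```text
time_s: 31.5
tool_pos: [0.4625, -0.1843, 0.0454]
tool_rot: [180.0, 0.0, 7.8]
force: [-2.2, 0.3, 9.0]
grip_width: 0.0005
grasp_force: 4.3
```

Key 2 bottomed out at 9 N with the tips at 34 mm. Let it up and go over to key 3.

Call:
step_arm(
  delta_pos=[
    [0, 0, -0.1],
    [0, 0, -0.15],
    [0, 0, -0.15],
    [0, 0, -0.15],
    [0, 0.1, -0.15],
    [0, 0.22, -0.15],
    [0, 0.32, -0.15],
    [0, 0.32, -0.15],
    [0, 0.32, -0.15],
    [0, 0.32, -0.15],
  ],
  rot=[
    [0, 0, 0],
    [0, 0, 0],
    [0, 0, 0],
    [0, 0, 0],
    [0, 0, 0],
    [0, 0, 0],
    [0, 0, 0],
    [0, 0, 0],
    [0, 0, 0],
    [0, 0, 0],
  ],
  gripper=[-1, -1, -1, -1, -1, -1, -1, -1, -1, -1],
)

```text
time_s: 32.75
tool_pos: [0.4711, -0.2466, 0.0745]
tool_rot: [-180.0, 0.0, 7.9]
force: [0.2, -0.0, 0.3]
grip_width: 0.0004
grasp_force: 0.0
```

```bash
python3 - <<'E'
from h import *
plan([.4709,-.2469,.0454],7.8)
E
```

```text
d [-0.001, 0.001, 0.145] r [-0.0, 0.0, 0.001] t 32.75
```

Call:
step_arm(
  delta_pos=[
    [0, 0, 0.05],
    [0, 0, 0.09],
    [0, 0, 0.12],
    [0, 0, 0.135],
    [0, 0, 0.147],
    [0, 0, 0.147],
    [0, 0, 0.147],
  ],
  rot=[
    [0, 0, 0],
    [0, 0, 0],
    [0, 0, 0],
    [0, 0, 0],
    [0, 0, 0],
    [0, 0, 0],
    [0, 0, 0],
  ],
  gripper=[-1, -1, -1, -1, -1, -1, -1],
)

```text
time_s: 33.62
tool_pos: [0.4708, -0.2474, 0.0455]
tool_rot: [-180.0, 0.0, 7.8]
force: [-2.5, 2.7, 5.5]
grip_width: 0.0004
grasp_force: 2.8
```

Call:
step_arm(
  delta_pos=[
    [0, 0, 0.006],
    [0, 0, 0.006],
    [0, 0, 0.006],
    [0, 0, -0.1],
    [0, 0, -0.3],
    [0, 0, -0.5],
    [0, 0, -0.5],
    [0, 0, -0.5],
    [0, 0, -0.5],
    [0, 0, -0.5],
  ],
  rot=[
    [0, 0, 0],
    [0, 0, 0],
    [0, 0, 0],
    [0, 0, 0],
    [0, 0, 0],
    [0, 0, 0],
    [0, 0, 0],
    [0, 0, 0],
    [0, 0, 0],
    [0, 0, 0],
  ],
  gripper=[-1, -1, -1, -1, -1, -1, -1, -1, -1, -1],
)

```text
time_s: 34.88
tool_pos: [0.4705, -0.2473, 0.144]
tool_rot: [-179.9, 0.1, 7.8]
force: [-0.4, -0.8, 0.5]
grip_width: 0.0006
grasp_force: 0.0
```

```bash
python3 - <<'E'
from h import *
d=cam('wrist'); hsv=cv2.cvtColor(d['img'],cv2.COLOR_RGB2HSV)
ex=np.array([np.cos(.1357),np.sin(.1357)])
for nm,c,z in(('short',[.5476,-.1721],.093),('tall',[.5561,-.2353],.121)):
    p=[proj(d,[*(np.array(c)+s*ex),z]).round(0).astype(int) for s in(-.028,.028)]
    u=(p[0][0]+p[1][0])//2; lo,hi=sorted((p[0][1],p[1][1]))
    print(nm,p,max(lo-12,0),hsv[max(lo-12,0):hi+12:3,u-2:u+3,2].mean(1).astype(int).tolist())
print(env.sign_off())
E
```

```text
short [array([181, 147]), array([172,  47])] 35 [36, 37, 101, 129, 114, 114, 116, 116, 116, 136, 241, 241, 242, 242, 242, 199, 205, 241, 241, 183, 197, 242, 212, 155, 235, 242, 231, 121, 121, 121, 175, 242, 242, 236, 231, 231, 231, 198, 108, 106, 97, 81]
tall [array([284, 152]), array([285,  36])] 24 [82, 48, 35, 45, 123, 124, 124, 126, 127, 128, 137, 244, 244, 244, 244, 244, 244, 181, 178, 239, 244, 220, 178, 227, 245, 236, 179, 211, 246, 246, 234, 140, 136, 136, 148, 227, 245, 245, 244, 244, 244, 244, 244, 142, 67, 47, 47]
the job is handed in; nothing more can be done
None
```

I handed the job in at about 35 s: short pack in bay 2, tall pack in bay 3, then keys 2 and 3 pressed in order and the arm raised clear; the last camera check fits both packs being seated, but I haven't been given the verdict.

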